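# Nudge the master bat home on the throwing wheel's bat pins

## Robot

A 7-joint arm with a two-finger parallel gripper is mounted at the origin on the work surface. World frame = base frame: x ahead of the robot, y to its left, z up, the work surface at z = 0. Lengths are in m, angles in rad, forces in N, time in s.
With the tool pointing down it reaches from about 0.4 to 0.875 m from the base axis. Payload 19.3 kg.
Tool frame: the origin (TCP) lies at the very end of the fingers, on their centre line; the grasp point (between the pads) lies bot.tcp_to_grasp behind it (bot.tcp_to_grasp is the distance from the TCP to the grasp point, in m); z points along the fingers, y is the direction in which the jaws open and shut (so a half turn about z gives the same grasp; the last joint's range is limited). The gripper opens to 85 mm and grips with 20 to 120 N. Pads are 22 mm wide; open, the fingers measure 114 mm over their backs; the gripper's body (76 mm by 85 mm) begins 54 mm behind the grasp point. The pads swing forward as they close: fully open they stand 13 mm farther back than shut.
Start: joints at [-1.284, 0.521, -0.036, 1.599, 0.021, 1.021, -0.113], TCP at [0.218, 0.586, 0.231] pointing down, gripper open.
Joint ranges: [-2.91, 2.91], [-0.3, 2.13], [-1.5, 1.42], [0.17, 2.43], [-1.26, 4.41], [0.16, 1.93], [-2.52, 2.52]. Speed limits (rad/s): [1.89, 1.89, 2.39, 2.39, 3.01, 3.01, 3.01].

## Interface

Orientations are given as [roll, pitch, yaw] about the fixed x, y, z axes, in that order (R = Rz(yaw) Ry(pitch) Rx(roll)).
In Python, from workcell import bot gives the robot as it stands.
- The arm moves only by the tool servo_tool, never from a script. Its argument "targets" is a list of rows, each a list of 2 entries, a list of its own where there are three numbers: the shift along the tool's x, y, z in units of 0.05 m (1.0 is 0.05 m), then the turn about the tool's z in units of 5 degrees (1.0 is 5 degrees). A call has 1 to 12 rows; each row shifts and turns the commanded pose from where the row before left it, along the tool's axes as they then stand; what a row does not reach is not made up. A row lasts 1/8 s, in which the tool goes at most 62.5 mm and 10.7 degrees, less where a joint would pass 70% of its speed; a pose out of reach is approached as far as the arm can. A call with a number of a shift or a turn outside -1 to 1 is refused whole. A call with a gripper value outside its range is refused whole. "gripper" is the opening, from -1 (shut) to 1 (fully open), so that 0 is half open, set as the call begins (left out, the last holds). The fingers move at their own pace and stop on an object; "newtons" is the grip in N (left out, the last holds). Time passes only in rows, so rows that do not move let the fingers close. It gives the time, the measured TCP pose, the force and the opening at its end, in the units of the state.
- bot.observe(): the state, without advancing time (a new reading comes with each control period).
- bot.grab_frame(name): name is "side" or "top"; returns the picture (384x512x3 uint8, blue, green, red); there is no depth.
- bot.get_calibration(name): a dict with "fx", "fy", "cx", "cy" (pixels), "pose" (4x4, takes a point from camera to world coordinates). Camera axes: x right, y up, looking along -z (the intrinsics and any distortion apply to the point x, -y, -z); pixel columns grow to the right and rows downward; lengths in m; the calibration is good to about 2 mm. A picture is of the moment at which its call begins. get_calibration takes no time and is no camera call.
- bot.job_done(): hands the job in, once; it reports no verdict.
The state is a dict: "clock": time; "qpos": joint angles; "qd": joint speeds; "joint_efforts": joint torques, N m; "position": TCP position; "tool_rot": TCP orientation; "force": force on the tool from outside, world axes, zero at the start; "moment": the same for the moment, N m; "grip_width": finger opening in m.
Only numpy, scipy, OpenCV 4.12 (cv2) and the standard library are available. Lean on these libraries where they do the work, as an engineer would, in place of code of your own. Each camera call takes 0.05 s, during which the arm holds its last target.

## Task

The brown master bat was set down askew on the potter's wheel and is riding on top of the two bat pins. Nudge it sideways and round with your fingertips until both of its holes drop over the two pins and it lies flat and fully down on the wheel head. Do not pick the bat up or tip it, and leave the loose square insert, bowl, cup and loop tool where they are.

Things in the scene. Friction and masses are not known exactly. Their poses are not given: they have to be found in the camera images.
- wheel: The potter's wheel's fixed housing: dark green box, 400 x 340 mm, its top 125 mm above the bench (55 mm below the head's top face), carrying the head on a shaft 40 mm thick. Origin: centre of its underside, straight below the head's centre.
- head: Wheel head: bare aluminium disc, 280 mm in diameter, 14 mm thick, its top about 180 mm above the bench. It is braked and does not turn. Origin: centre of its top face, z up; the x axis runs through both bat pins at x = +127 and -127 mm, which start hidden under the bat. A painted red line 4 mm wide joins the pins through the centre; it and the turned rings show in the bat's opening.
- bat: Loose master bat of brown hardboard, a regular octagon 300 mm across flats, 12 mm thick, about 0.55 kg. A 150 x 150 mm square opening, sides along its x and y, goes through the middle to the bare head. Origin: centre of the underside, z up. At the start tilted a few degrees, centre 1 to 3 cm off, turned up to 13 degrees. Seated, origin and x axis match the head's (either way round).
- pin_a (a point): Tip of the bat pin at x = +127 mm of the head: a brass pin 10 mm in diameter, 10 mm high above the head's top face, its top rounded. The bat rides on the pins, or now and then has one hole caught already.
- pin_b (a point): Tip of the like bat pin at x = -127 mm of the head.
- hole_a (a point): Centre, at the bat's top face, of the 13 mm through hole at x = +127 mm, y = 0 of the bat; red paint marks along the bat's x axis lie beside it. The bat slides under a sideways push of some 2 to 6 N, at its outer edges or from inside the opening.
- hole_b (a point): Centre, at the bat's top face, of the like 13 mm through hole at x = -127 mm, y = 0 of the bat.
- insert: Loose square insert tile of brown hardboard, 146 x 146 x 12 mm, lying on the bench to the left of the wheel. Origin: centre of its underside. To be left alone.
- bowl: Loose terracotta bowl, 120 mm across the rim, 55 mm high, on the bench to the right of the wheel. Origin: centre of its underside. To be left alone.
- cup: Loose blue ceramic cup without handle, 72 mm across the rim, 85 mm high, on the bench to the right of the wheel. Origin: centre of its underside. To be left alone.
- looptool: Loose trimming loop tool, wooden handle 18 mm thick with a steel wire loop, 175 mm long in all, lying on the bench to the left of the wheel along its x axis. Origin: on the bench below the middle of the tool. To be left alone.

How it is judged:
At the end, for the whole second after the job is handed in: The bat lies still and flat on the wheel head with both holes down over the pins: centres within 3 mm, x axes parallel (either way round) within 0.03 rad, underside within 2 mm of the head's top face, tilt under 0.015 rad (horizontal distance between bat and head below 0.003 m and angle between the x axis of bat and the x axis of head, either way round below 0.03 rad and z of bat in the frame of head between -0.002 and 0.002 m and angle between bat's own z axis and vertical below 0.015 rad and linear speed of bat below 0.01 m/s and angular speed of bat below 0.05 rad/s); the robot touches nothing.
It fails at once if the bat is picked up (its centre more than 25 mm above the wheel head) (z of bat in the frame of head above 0.025 m).
It fails at once if the bat is tipped up by more than 0.2 rad (angle between bat's own z axis and vertical above 0.2 rad).
It fails at once if the insert, bowl, cup or loop tool is moved by more than 15 mm (distance of any of insert, bowl, cup, looptool from where it was at the start of the episode above 0.015 m).
It also fails if it takes over 72 s, if anything falls off the work surface, if the arm or the gripper's body presses on something with over 40 N, if the wrist force passes 120 N, or if a joint passes its speed limit or range.

## Working session

There is one attempt and no reset: what is moved stays moved. The work goes in short steps, Python scripts to look and compute and a tool call to move; the robot and the scene stay as the last step left them, time stands still between calls to the robot, and variables do not carry over. Pictures are saved under pics/ and viewed, and the job is handed in when it is done.

Besides the shell and the picture viewer there is one more tool, called after "Emit:" as name(argument=value, ...), one argument or row to a line, values as JSON. servo_tool: Moves the arm, as the interface text tells. Its arguments: {"type":"object","properties":{"targets":{"type":"array","items":{"type":"array"}},"gripper":{"type":"number"},"newtons":{"type":"number"}},"required":["targets"]}

```bash
mkdir -p pics && ls && python3 - <<'E'
from workcell import bot
import cv2
print(bot.observe(), bot.tcp_to_grasp)
for n in ("top","side"):
    im=bot.grab_frame(n); cv2.imwrite(f"pics/{n}0.png",im)
    print(bot.get_calibration(n))
E
```

```text
pics
{'clock': 0.0, 'qpos': array([-1.28418579,  0.52202583, -0.0362953 ,  1.59999283,  0.02121413,
        1.02110006, -0.11282856]), 'qd': array([ 2.02724792e-04, -1.33567639e-04,  1.51929905e-04,  6.18325888e-05,
        8.30706254e-04,  1.92526568e-03,  1.60598649e-04]), 'joint_efforts': array([-2.96123471e-03, -9.27084374e+01,  1.97891928e+00, -3.69932234e+01,
        1.77733734e-02,  8.18732340e-03, -3.66649840e-05]), 'position': array([0.21824419, 0.58530253, 0.23072417]), 'tool_rot': array([-3.14045696e+00,  1.09272818e-04,  2.78472293e+00]), 'force': array([-1.47612573, -0.09785199,  0.26027051]), 'moment': array([-0.03070536, -0.00702158, -0.06332972]), 'grip_width': 0.08525750657570322} 0.0187
{'fx': 346.79730107219115, 'fy': 346.79730107219115, 'cx': 250.7262762038091, 'cy': 194.3019589149553, 'pose': array([[ 0.01579244,  0.9895181 , -0.14354279,  0.42719997],
       [-0.9997481 ,  0.01791663,  0.01351766,  0.02252165],
       [ 0.01594778,  0.14329315,  0.98955179,  1.25697343],
       [ 0.        ,  0.        ,  0.        ,  1.        ]])}
{'fx': 367.29154581981254, 'fy': 367.29154581981254, 'cx': 260.2204120395651, 'cy': 193.85843748802185, 'pose': array([[-0.97094412,  0.11638945, -0.20909572,  0.39339492],
       [-0.23921154, -0.4966353 ,  0.83434478,  0.84198725],
       [-0.00673538,  0.86012027,  0.51004682,  0.64910966],
       [ 0.        ,  0.        ,  0.        ,  1.        ]])}
```

View pics/top0.png

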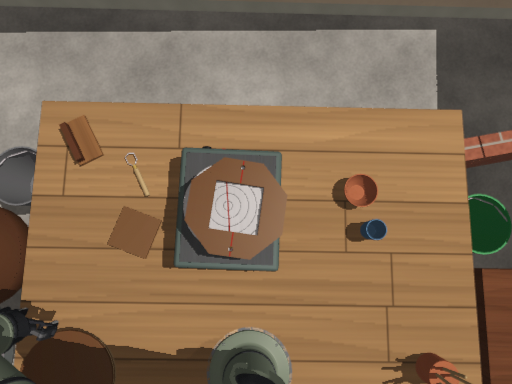

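View pics/side0.png

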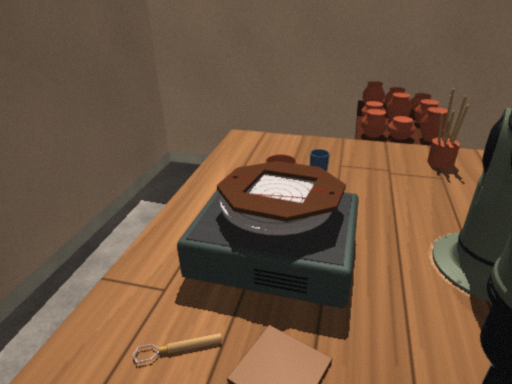

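The top view shows the bat around pixel (236,208), with holes near (243,168) and (230,249). The head's rings centre near (228,206) and its red line runs nearly vertical in the picture. I'll zoom in to measure this.

```bash
python3 - <<'E'
import cv2
im=cv2.imread("pics/top0.png")
cv2.imwrite("pics/top0z.png",cv2.resize(im[145:275,170:300],(780,600)[:1]*1+(600,) if 0 else (600,600),interpolation=cv2.INTER_CUBIC))
im=cv2.imread("pics/side0.png")
cv2.imwrite("pics/side0z.png",cv2.resize(im[150:250,205:360],(775,500),interpolation=cv2.INTER_CUBIC))
E
```

```text
(no output)
```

View pics/top0z.png

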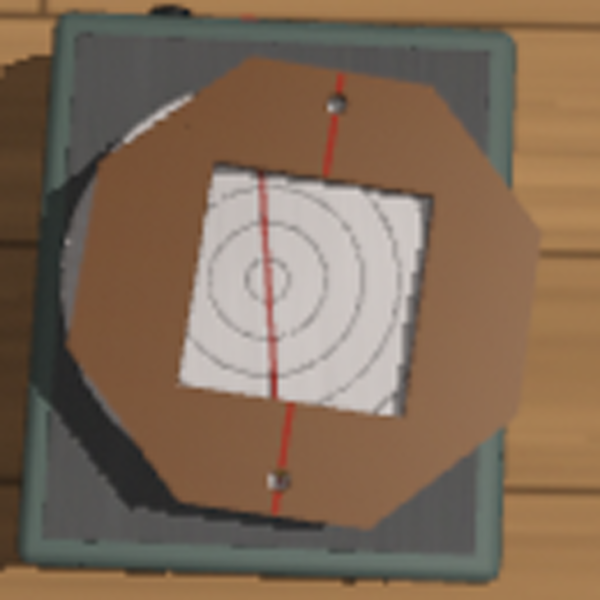

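View pics/side0z.png

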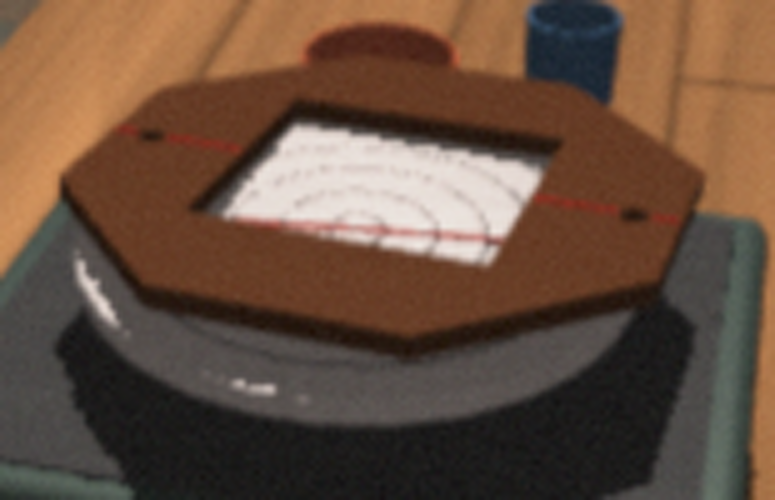

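```bash
cat > h.py <<'E'
import cv2, numpy as np
from workcell import bot
def rays(name,uv):
    c=bot.get_calibration(name); uv=np.atleast_2d(np.float64(uv)); P=c["pose"]
    d=np.c_[(uv[:,0]-c["cx"])/c["fx"],-(uv[:,1]-c["cy"])/c["fy"],-np.ones(len(uv))]
    return P[:3,3],d@P[:3,:3].T
def plane(name,uv,z):
    o,d=rays(name,uv); return o+d*((z-o[2])/d[:,2])[:,None]
def proj(name,X):
    c=bot.get_calibration(name);P=c["pose"];p=(np.atleast_2d(X)-P[:3,3])@P[:3,:3]
    return np.c_[c["cx"]-c["fx"]*p[:,0]/p[:,2],c["cy"]+c["fy"]*p[:,1]/p[:,2]]
def tri(uv1,uv2):
    o1,d1=rays("top",uv1);o2,d2=rays("side",uv2);out=[]
    for a,b in zip(d1,d2):
        t=np.linalg.lstsq(np.c_[a,-b],o2-o1,rcond=None)[0]
        p,q=o1+a*t[0],o2+b*t[1]; out.append(np.r_[(p+q)/2,np.linalg.norm(p-q)])
    return np.array(out)
E
python3 - <<'E'
from h import *
np.set_printoptions(precision=4,suppress=True)
im=cv2.imread("pics/top0.png"); hsv=cv2.cvtColor(im,cv2.COLOR_BGR2HSV)
for p in [(200,205),(250,240),(243,167),(230,249),(250,205),(228,195),(243,172),(230,160),(190,180)]: print(p,im[p[1],p[0]],hsv[p[1],p[0]])
im2=cv2.imread("pics/side0.png"); hs2=cv2.cvtColor(im2,cv2.COLOR_BGR2HSV)
for p in [(240,180),(235,177),(331,193),(280,209),(300,187)]: print(p,im2[p[1],p[0]],hs2[p[1],p[0]])
E
```

```text
(200, 205) [ 57  84 122] [ 12 136 122]
(250, 240) [ 73 100 138] [ 12 120 138]
(243, 167) [ 94  96 100] [ 10  15 100]
(230, 249) [63 64 91] [ 1 78 91]
(250, 205) [195 198 205] [  9  12 205]
(228, 195) [174 177 192] [  5  24 192]
(243, 172) [ 59  85 136] [ 10 144 136]
(230, 160) [ 57  85 122] [ 13 136 122]
(190, 180) [38 38 39] [ 0  7 39]
(240, 180) [ 37  60 102] [ 11 163 102]
(235, 177) [18 29 49] [ 11 161  49]
(331, 193) [16 26 45] [ 10 164  45]
(280, 209) [ 36  60 103] [ 11 166 103]
(300, 187) [215 221 230] [ 12  17 230]
```

```bash
cat >> h.py <<'E'
def cen(w,c,r):
    u0,v0=int(round(c[0])),int(round(c[1])); vv,uu=np.mgrid[v0-r:v0+r+1,u0-r:u0+r+1]; k=np.maximum(w[v0-r:v0+r+1,u0-r:u0+r+1],0)
    return np.array([(uu*k).sum(),(vv*k).sum()])/k.sum()
def meas_top(im,ha,hb,z=0.203,verbose=True):
    f=im.astype(float); B,G,R=f[...,0],f[...,1],f[...,2]
    sat=(R-B)/(R+1)          # brown ~0.5, hole ~0.1
    out=[]
    for c in (ha,hb):
        w=np.clip(0.42-sat,0,None); p=cen(w,c,3); p=cen(w,p,3); out.append(p)
    # head red line inside opening
    red=(R-G)-0.2*R
    return np.array(out)
def head_line(im,box):
    f=im.astype(float);u0,u1,v0,v1=box; pts=[]
    for v in range(v0,v1):
        row=f[v,u0:u1]; w=np.clip(row[:,2]-row[:,1]-20,0,None)
        if w.sum()>20: pts.append([(w*np.arange(u0,u1)).sum()/w.sum(),v])
    return np.array(pts)
E
python3 - <<'E'
from h import *
np.set_printoptions(precision=4,suppress=True)
im=cv2.imread("pics/top0.png")
H=meas_top(im,(243,167.5),(230,249)); print("holes px",H)
W=plane("top",H,0.202); print(W, np.linalg.norm(W[0]-W[1]))
s=cv2.imread("pics/side0.png").astype(float); lum=s.sum(2)
dark=np.clip(140-lum,0,None)
hs=np.array([cen(dark,(205+152/5,150+135/5),3),cen(dark,(205+633/5,150+215/5),3)]); print(hs)
print("tri: top hole0=?", tri(H,hs), tri(H,hs[::-1]))
L=head_line(im,(222,236,185,230)); 
LW=plane("top",L,0.18); vx,vy,x0,y0=cv2.fitLine(LW[:,:2].astype(np.float32),cv2.DIST_HUBER,0,.01,.01).ravel(); print("line",vx,vy,x0,y0,np.arctan2(vy,vx), "res",np.std((LW[:,0]-x0)*vy-(LW[:,1]-y0)*vx))
d=W[0]-W[1]; print("bat ang",np.arctan2(d[1],d[0]))
# rings: dark on white
z=cv2.resize(im[178:240,205:270],None,fx=10,fy=10,interpolation=cv2.INTER_CUBIC); cv2.imwrite("pics/rings.png",z)
E
```

```text
holes px [[242.3574 167.2469]
 [229.4363 248.9365]]
[[0.6647 0.0355 0.202 ]
 [0.4133 0.0694 0.202 ]] 0.25366583435578305
[[234.8137 176.7764]
 [331.2737 192.6168]]
tri: top hole0=? [[0.6645 0.0353 0.1987 0.0018]
 [0.4129 0.0693 0.2038 0.001 ]] [[0.533  0.0474 0.2254 0.248 ]
 [0.5215 0.1029 0.2562 0.2266]]
line 0.99616593 0.08748378 0.54233533 0.07902704 0.08759576 res 0.0002241572063129578
bat ang -0.13426060794064407
```

View pics/rings.png

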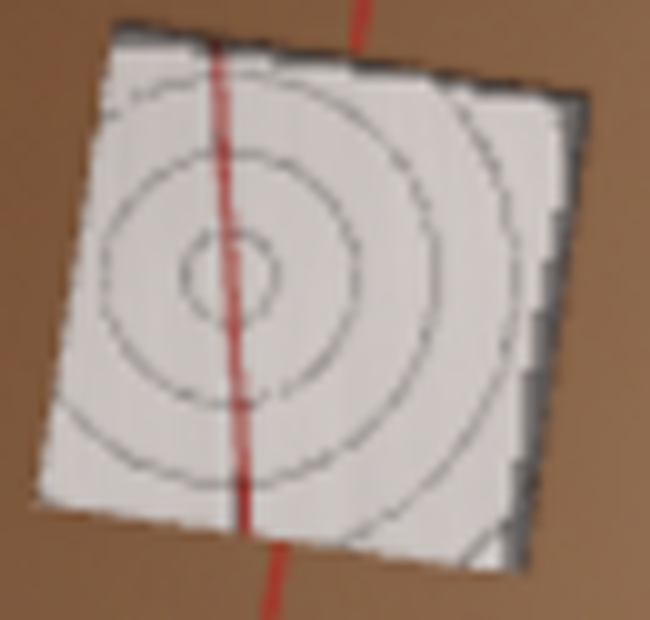

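```bash
cat >> h.py <<'E'
def ring_center(im,c0=(227.75,205.35),r0=12.8):
    g=cv2.cvtColor(im,cv2.COLOR_BGR2GRAY).astype(float); f=im.astype(float)
    bg=cv2.medianBlur(im,9)[...,1].astype(float)
    w=np.clip(bg-f[...,1]-4,0,None); w[(f[...,2]-f[...,1])>22]=0
    pts=[]
    for a in np.arange(0,2*np.pi,np.pi/24):
        r=np.arange(r0-2.2,r0+2.2,.2); u=c0[0]+r*np.cos(a);v=c0[1]+r*np.sin(a)
        s=cv2.remap(w.astype(np.float32),u.astype(np.float32)[None],v.astype(np.float32)[None],cv2.INTER_LINEAR).ravel()
        if s.max()>10: rr=(s*r).sum()/s.sum(); pts.append([c0[0]+rr*np.cos(a),c0[1]+rr*np.sin(a)])
    pts=np.float32(pts); X=plane("top",pts,0.18)
    A=np.c_[2*X[:,:2],np.ones(len(X))]; s=np.linalg.lstsq(A,(X[:,:2]**2).sum(1),rcond=None)[0]
    R=np.sqrt(s[2]+s[0]**2+s[1]**2); res=np.linalg.norm(X[:,:2]-s[:2],axis=1)-R
    return s[:2],R,res.std(),len(X)
E
python3 - <<'E'
from h import *
im=cv2.imread("pics/top0.png")
print(ring_center(im)); print(ring_center(im,r0=4.8)); 
th=0.0876
for c in [ring_center(im)[0]]:
    n=np.array([-np.sin(th),np.cos(th)]); p=np.array([.54234,.07903]); print("offset of line from ring centre",(p-c)@n)
    C=c; 
    for s in (1,-1): 
        pin=C+s*.127*np.array([np.cos(th),np.sin(th)]); print(pin)
im=bot.grab_frame("top");cv2.imwrite("pics/top1.png",im);print(ring_center(im),meas_top(im,(242.4,167.2),(229.4,249)))
E
```

```text
(array([0.54758361, 0.07942733]), np.float64(0.03921158118660704), np.float64(0.0004459006944847359), 45)
(array([0.54712337, 0.07962684]), np.float64(0.014421472288770642), np.float64(0.0010580318929643497), 41)
offset of line from ring centre 6.294810581738627e-05
[0.67409664 0.09053831]
[0.42107058 0.06831635]
(array([0.54759449, 0.07943341]), np.float64(0.03921183329668815), np.float64(0.00044513536737798934), 45) [[242.37640645 167.25662375]
 [229.45366589 248.94765888]]
```

Head centre ≈ (0.5475, 0.0794), at angle 0.088. The bat centre is ≈ (0.539, 0.052), at angle −0.134. The near hole is about 8 mm from its pin and the far hole about 56 mm from its pin. I'll go in with closed fingers, inside the opening.

Emit:
servo_tool(
  targets=[
    [[0,0,-0.3],-1],
    [[0,0,-0.3],-1],
    [[0,0,-0.3],-1],
    [[0,0,-0.3],-1],
    [[0,0,-0.3],-1],
    [[-0.3,-0.5,0],0],
    [[-0.48,-0.76,0],0],
    [[-0.48,-0.76,0],0],
    [[-0.48,-0.76,0],0],
    [[-0.48,-0.76,0],0],
    [[-0.48,-0.76,0],0],
    [[-0.48,-0.76,0],0],
  ],
  gripper=-1,
)

```text
clock: 1.65
position: [0.3976, 0.3447, 0.3062]
tool_rot: [-3.142, -0.0, -3.062]
force: [-0.6, 1.0, -0.7]
grip_width: -0.0002
```

Emit:
servo_tool(
  targets=[
    [[-0.44,-0.67,0],0],
    [[-0.44,-0.67,0],0],
    [[-0.44,-0.67,0],0],
    [[-0.44,-0.67,0],0],
    [[-0.44,-0.67,0],0],
    [[-0.44,-0.67,0],0],
    [[-0.44,-0.67,0],0],
    [[-0.44,-0.67,0],0],
    [[0,0,0],0],
    [[0,0,0],0],
  ],
)

```text
clock: 2.9
position: [0.5933, 0.0932, 0.306]
tool_rot: [3.141, -0.001, -3.062]
force: [-0.1, -0.2, -0.3]
grip_width: -0.0002
```

Emit:
servo_tool(
  targets=[
    [[0,-0.08,0.6],0],
    [[0,0,0.6],0],
    [[0,0,0.5],0],
    [[0,0,0],0],
  ],
)

```text
clock: 3.4
position: [0.5927, 0.0898, 0.2201]
tool_rot: [-3.142, -0.003, -3.061]
force: [-0.4, -0.8, -0.2]
grip_width: 0.0001
```

```bash
cat > look.py <<'E'
import sys
from h import *
t=sys.argv[1]
print(bot.observe()["position"])
im=bot.grab_frame("top"); cv2.imwrite(f"pics/t{t}.png",im)
s=bot.grab_frame("side"); cv2.imwrite(f"pics/s{t}.png",s)
a=cv2.resize(im[140:275,165:305],(540,520),interpolation=cv2.INTER_CUBIC)
b=cv2.resize(s[130:250,195:375],(780,520),interpolation=cv2.INTER_CUBIC)
cv2.imwrite(f"pics/t{t}z.png",a);cv2.imwrite(f"pics/s{t}z.png",b)
E
python3 look.py 2
```

```text
[0.5927432  0.08979445 0.22009753]
```

View pics/t2z.png

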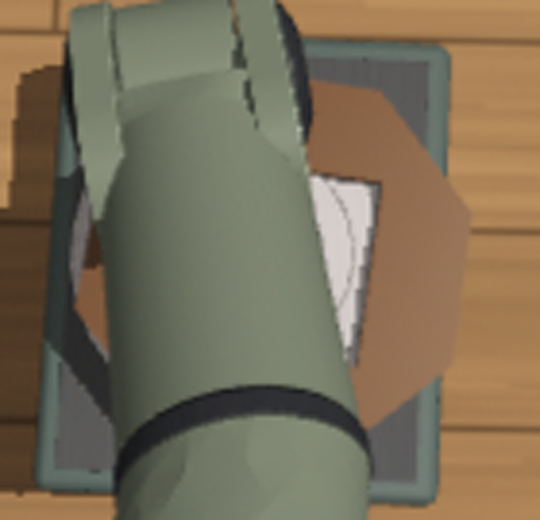

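View pics/s2z.png

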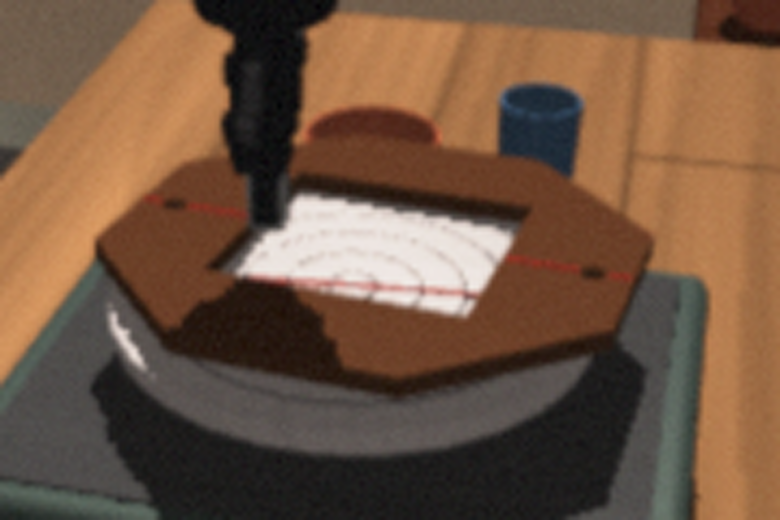

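Emit:
servo_tool(
  targets=[
    [[0,0,0.3],0],
    [[0,0,0.35],0],
    [[0,0,0],0],
    [[0,0.1,0],0],
    [[0,0.1,0],0],
    [[0,0.1,0],0],
    [[0,0.1,0],0],
    [[0,0.1,0],0],
    [[0,0.1,0],0],
  ],
)

```text
clock: 4.62
position: [0.5916, 0.1191, 0.1888]
tool_rot: [-3.142, 0.0, -3.062]
force: [0.1, -0.5, -1.2]
grip_width: 0.0001
```

```bash
python3 look.py 3
```

```text
[0.59159661 0.11906548 0.18881456]
```

View pics/s3z.png

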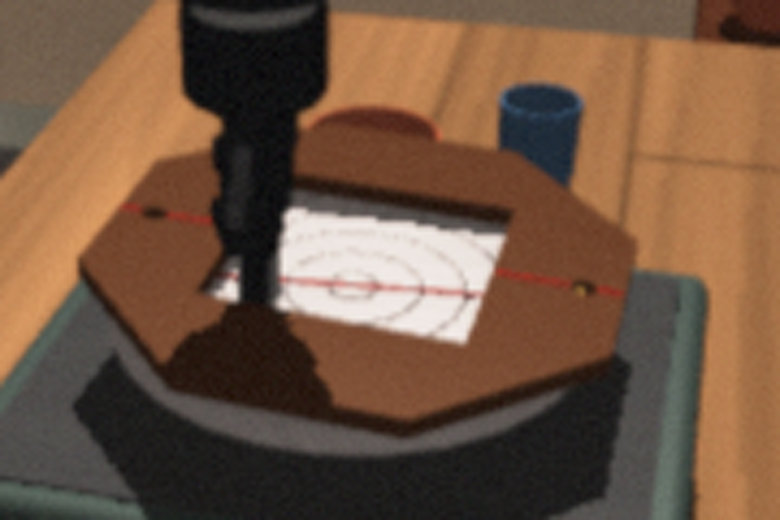

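```bash
cat >> h.py <<'E'
PA=np.array([.6741,.0905]);PB=np.array([.4211,.0683])
def side_holes(s,far,near,zf=.2,zn=.2,thr=140):
    f=s.astype(float); d=np.clip(thr-f.sum(2),0,None)
    p=[]
    for c in (far,near):
        q=cen(d,c,3); q=cen(d,q,3); p.append(q)
    p=np.array(p); return p,np.vstack([plane("side",p[:1],zf),plane("side",p[1:],zn)])
def zoompx(u,v): return (195+(u+.5)/780*180-.5,130+(v+.5)/520*120-.5)
E
python3 - <<'E'
from h import *
np.set_printoptions(precision=4,suppress=True)
s=cv2.imread("pics/side0.png"); p,W=side_holes(s,(234.8,176.8),(331.3,192.6),.1987,.2038); print(p,W, "top: .6645 .0353 / .4129 .0693")
s=cv2.imread("pics/s3.png"); p,W=side_holes(s,zoompx(153,212),zoompx(584,289)); print(p,W)
x=[ [153,212],[584,289]]; print(plane("side",[zoompx(*q) for q in x],.2))
d=W[0]-W[1]; print(np.linalg.norm(d),np.arctan2(d[1],d[0]))
E
```

```text
[[234.8137 176.7764]
 [331.2737 192.6168]] [[0.6636 0.0354 0.1987]
 [0.4124 0.0692 0.2038]] top: .6645 .0353 / .4129 .0693
[[230.1942 178.7476]
 [330.5217 195.8478]] [[0.6712 0.0508 0.2   ]
 [0.4131 0.0783 0.2   ]]
[[0.6722 0.0499 0.2   ]
 [0.4155 0.081  0.2   ]]
0.2595641146298785 -0.10605206304600426
```

Emit:
servo_tool(
  targets=[
    [[-0.15,-0.04,0],0],
    [[0,0.1,0],0],
    [[0,0.1,0],0],
    [[0,0.1,0],0],
    [[0,0.1,0],0],
    [[0,0.1,0],0],
    [[0,0.1,0],0],
    [[0,0,0],0],
  ],
)

```text
clock: 5.72
position: [0.5968, 0.1481, 0.1888]
tool_rot: [3.141, 0.0, -3.061]
force: [0.0, 0.1, 0.2]
grip_width: -0.0003
```

```bash
python3 look.py 4
```

```text
[0.59682139 0.14812531 0.18882176]
```

View pics/s4z.png

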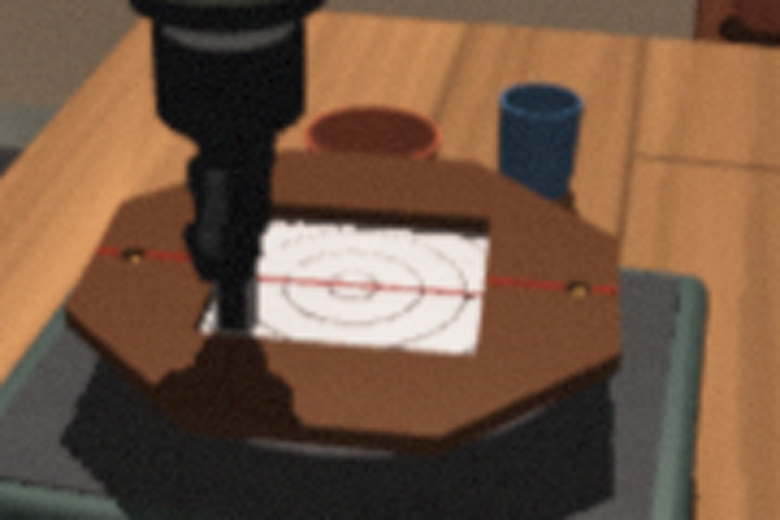

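View pics/t4z.png

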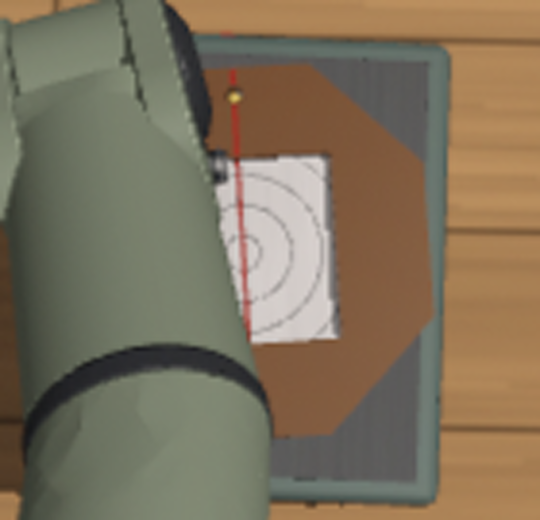

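The red lines of the bat and head now join up, and brass shows in both holes. I'll back the fingers out and clear the view to check.

Emit:
servo_tool(
  targets=[
    [[0,-0.08,0],0],
    [[0,-0.04,-0.3],0],
    [[0,0,-0.7],0],
    [[0,0,-0.7],0],
    [[0,0.8,-0.3],0],
    [[0.3,0.8,0],0],
    [[0.3,0.8,0],0],
    [[0.3,0.8,0],0],
    [[0.3,0.8,0],0],
    [[0,0,0],0],
  ],
)

```text
clock: 7.08
position: [0.5199, 0.3391, 0.2897]
tool_rot: [3.14, 0.0, -3.058]
force: [0.4, -0.4, -0.0]
grip_width: 0.0002
```

```bash
python3 look.py 5
```

```text
[0.51986861 0.33906985 0.28972046]
```

View pics/t5z.png

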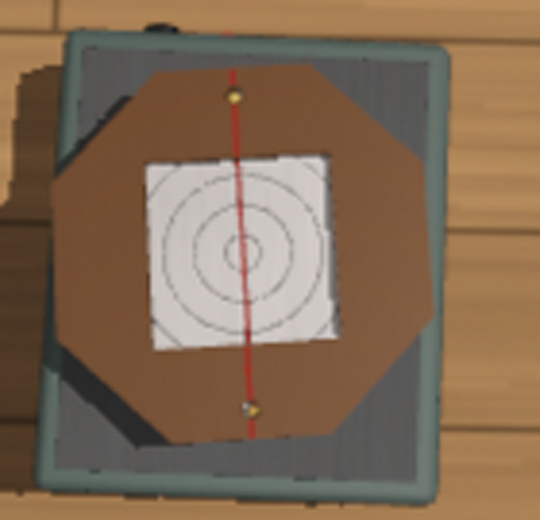

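View pics/s5z.png

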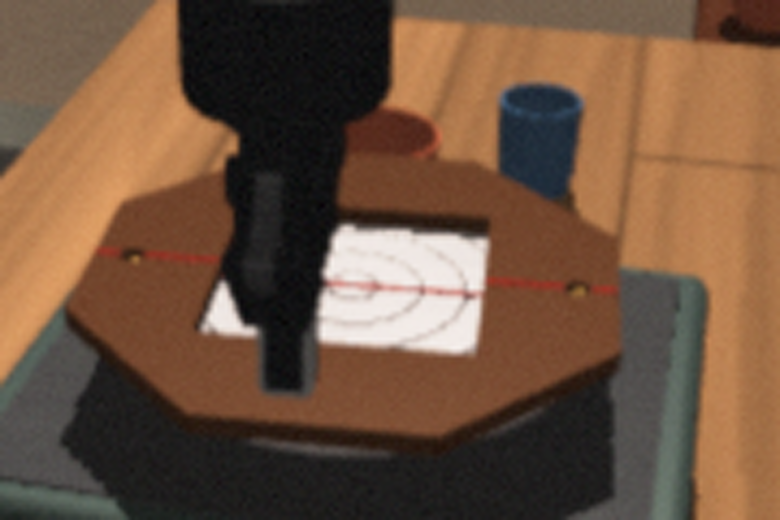

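Emit:
servo_tool(
  targets=[
    [[0.5,0.7,-0.3],0],
    [[0.5,0.7,-0.3],0],
    [[0.5,0.7,-0.3],0],
    [[0.5,0.7,0],0],
    [[0.5,0.7,0],0],
    [[0.5,0.5,0],0],
    [[0,0,0],0],
    [[0,0,0],0],
  ],
)

```text
clock: 8.18
position: [0.3576, 0.5223, 0.3342]
tool_rot: [-3.141, 0.001, -3.064]
force: [0.3, -0.6, 0.5]
grip_width: -0.0001
```

```bash
python3 look.py 6 && python3 - <<'E'
from h import *
np.set_printoptions(precision=4,suppress=True)
im=cv2.imread("pics/t6.png"); 
# opening in the top view
g=im[...,0]
m=((im.min(2)>120)*255).astype(np.uint8)
m[:, :190]=0;m[:,270:]=0;m[:170]=0;m[:240]=m[:240];m[240:]=0
red=(((im[...,2].astype(int)-im[...,1])>35)&(im[...,1]<150))
print(ring_center(im))
for box,z in (((218,234,184,224),.18),((218,232,157,161),.192),((218,232,167,178),.192),((222,238,229,243),.192),((222,238,249,252),.192)):
    L=head_line(im,box); W=plane("top",L,z)[:,:2]; l=cv2.fitLine(W.astype(np.float32),cv2.DIST_L2,0,.01,.01).ravel() if len(W)>2 else None
    th=.0876;n=np.array([-np.sin(th),np.cos(th)]); print(box,"off mm",1000*((W-np.array([.5476,.0794]))@n).mean(), None if l is None else np.arctan(l[1]/l[0]))
E
```

```text
[0.35761785 0.5222779  0.33417373]
(array([0.5476, 0.0795]), np.float64(0.039246201204905524), np.float64(0.0004803376027133737), 46)
(218, 234, 184, 224) off mm 0.07898795578430338 0.08776354
(218, 232, 157, 161) off mm -2.738778306308192 -0.8585735
(218, 232, 167, 178) off mm 1.6390502187150187 0.041760687
(222, 238, 229, 243) off mm -0.7033109866048494 -0.037017114
(222, 238, 249, 252) off mm 2.0643466082456015 0.038723815
```

View pics/s6z.png

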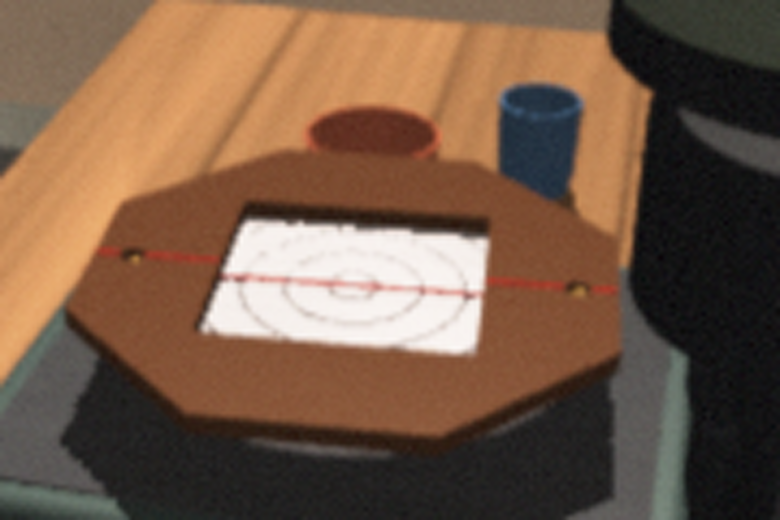

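View pics/t6.png

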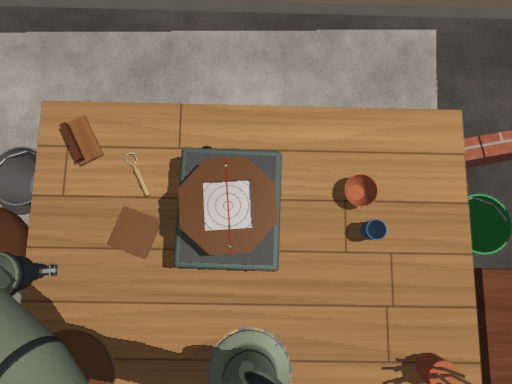

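```bash
cat > chk.py <<'E'
import sys
from h import *
np.set_printoptions(precision=4,suppress=True)
t=sys.argv[1]
im=cv2.imread(f"pics/t{t}.png"); s=cv2.imread(f"pics/s{t}.png")
def octa(img,seed,k,lo,hi):
    z=cv2.resize(img,None,fx=k,fy=k,interpolation=cv2.INTER_CUBIC); z=cv2.GaussianBlur(z,(0,0),k*.5)
    m=np.zeros((z.shape[0]+2,z.shape[1]+2),np.uint8)
    for sd in seed: cv2.floodFill(z,m,(int(sd[0]*k),int(sd[1]*k)),0,(lo,)*3,(hi,)*3,8|(255<<8)|cv2.FLOODFILL_MASK_ONLY|cv2.FLOODFILL_FIXED_RANGE)
    m=m[1:-1,1:-1]; c,h=cv2.findContours(m,cv2.RETR_CCOMP,cv2.CHAIN_APPROX_NONE)
    i=max(range(len(c)),key=lambda i:cv2.contourArea(c[i])); hull=cv2.convexHull(c[i])
    j=max([j for j in range(len(c)) if h[0][j][3]>=0],key=lambda j:cv2.contourArea(c[j]))
    o=None
    for e in np.arange(.004,.06,.002):
        o=cv2.approxPolyDP(hull,e*cv2.arcLength(hull,True),True)
        if len(o)<=8: break
    hq=cv2.convexHull(c[j])
    for e in np.arange(.01,.1,.005):
        q=cv2.approxPolyDP(hq,e*cv2.arcLength(hq,True),True)
        if len(q)<=4: break
    f=lambda a:(a.reshape(-1,2)+.5)/k-.5
    return f(o),f(q),m,cv2.contourArea(hull)/k/k
so=octa(s,[zoompx(300,390),zoompx(350,180),zoompx(560,350),zoompx(130,300)],4,22,24)
to=octa(im,[(200,200),(260,210),(250,245)],4,22,24)
for n,(o,q,m,A) in (("top",to),("side",so)):
    print(n,len(o),A); print(o.T); print(q.T)
cv2.imwrite(f"pics/m{t}.png",cv2.resize(np.vstack([to[2][540:1120,640:1240],so[2][540:1000,760:1360]]),(400,600)))
E
python3 chk.py 6
```

```text
top 8 7834.4375
[[244.375 273.875 276.125 250.125 209.375 179.625 177.625 205.125]
 [155.875 181.625 221.625 252.125 254.375 227.125 187.375 157.875]]
[[249.375 253.125 204.625 201.875]
 [179.375 227.375 230.875 182.625]]
side 7 8826.5625
[[335.125 344.625 336.125 296.625 237.625 208.625 222.875]
 [126.875 151.125 210.875 229.375 224.125 200.625 176.625]]
[[238.625 250.625 308.375 303.625]
 [203.875 175.125 179.875 212.125]]
```

View pics/m6.png

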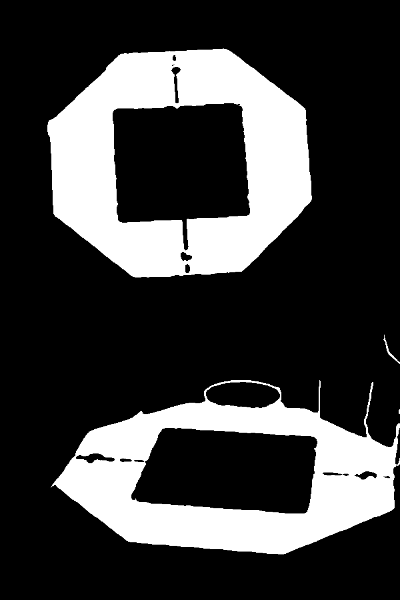

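```bash
cat >> chk.py <<'E'
def rep(tp,sp,lab):
    pr=proj("side",plane("top",tp,.192)); T=[]
    for a,b in zip(tp,pr):
        d=np.linalg.norm(sp-b,axis=1); i=d.argmin()
        if d[i]<5: T.append(np.r_[tri([a],[sp[i]])[0]])
    T=np.array(T); print(lab,"triangulated x y z gap\n",T); return T
T=np.vstack([rep(to[0],so[0],"oct"),rep(to[1],so[1],"open")])
T=T[T[:,3]<.005]
A=np.c_[T[:,:2]-[.5476,.0794],np.ones(len(T))]; c=np.linalg.lstsq(A,T[:,2],rcond=None)[0]; print("plane slopes",c[:2],"z top at centre",c[2],"res",(T[:,2]-A@c).std())
W=plane("top",to[0],.192)[:,:2]; print("oct centre",W.mean(0), "open centre",plane("top",to[1],.192)[:,:2].mean(0),"head",ring_center(im)[0])
def ang(W,n):
    v=W-W.mean(0); a=np.arctan2(v[:,1],v[:,0]); return np.angle(np.exp(1j*n*(a-np.pi/n)).mean())/n
print("ang oct",ang(W,8),"open",ang(plane("top",to[1],.192)[:,:2],4)," head .0876")
print("side flats", [np.linalg.norm(W[i]-W[i-4]) for i in range(4)], "expect",.3247)
E
python3 chk.py 6 | sed -n '/oct tri/,$p'
```

```text
oct triangulated x y z gap
 [[0.7013 0.0294 0.1921 0.0048]
 [0.396  0.1299 0.1931 0.0001]
 [0.4738 0.2225 0.1949 0.0053]
 [0.5973 0.234  0.1959 0.0028]
 [0.6935 0.1528 0.1922 0.0024]]
open triangulated x y z gap
 [[ 0.6274  0.0129  0.1964  0.0009]
 [ 0.4775 -0.0011  0.1934  0.0039]
 [ 0.4667  0.1471  0.19    0.0003]
 [ 0.6151  0.1599  0.1983  0.0012]]
plane slopes [0.0064 0.0042] z top at centre 0.19364863713141775 res 0.0024515973702907375
oct centre [0.5495 0.0804] open centre [0.5476 0.0798] head [0.5476 0.0795]
ang oct 0.07638829684797624 open 0.09039040398929012  head .0876
side flats [np.float64(0.3235705348037711), np.float64(0.32220972021043465), np.float64(0.32264668286696746), np.float64(0.3249181876922244)] expect 0.3247
```

```bash
python3 - <<'E'
from h import *
np.set_printoptions(precision=2,suppress=True)
s=cv2.imread("pics/s6.png"); a=cv2.resize(s[180:204,212:346],(804,144),interpolation=cv2.INTER_CUBIC)
im=cv2.imread("pics/t6.png"); b=cv2.rotate(im[152:258,210:250],cv2.ROTATE_90_CLOCKWISE); b=cv2.resize(b,(804,304),interpolation=cv2.INTER_CUBIC)
cv2.imwrite("pics/cmp6.png",np.vstack([a,b])[:, :800])
f=s.astype(float)
def col(u0,u1,v0,v1):
    P=[]
    for u in range(u0,u1):
        c=f[v0:v1,u]; w=c[:,2]-c[:,1]; w=np.clip(w-np.median(w)-8,0,None)
        if w.sum()>15: P.append([u,(w*np.arange(v0,v1)).sum()/w.sum()])
    return np.array(P)
C=np.array([.5476,.0794]);th=.0876;e=np.array([np.cos(th),np.sin(th)]);n=np.array([-e[1],e[0]])
for lab,box,z in (("bat far",(230,244,184,195),.192),("head",(250,304,188,202),.18),("bat near",(310,325,190,202),.192)):
    P=col(*box); 
    for zz in (z,):
        W=plane("side",P,zz)[:,:2]-C; print(lab,"x",(W@e)[[0,-1]]*1e3,"y off mm",np.median(W@n)*1e3, "std",(W@n).std()*1e3,len(P))
E
```

```text
bat far x [113.44  80.23] y off mm -3.7010262392374274 std 0.4683104970423269 14
head x [ 63.18 -69.3 ] y off mm -6.77123785797391 std 0.4151224232037956 54
bat near x [ -85.77 -119.39] y off mm -2.304963453188321 std 0.4517255850668627 15
```

View pics/cmp6.png

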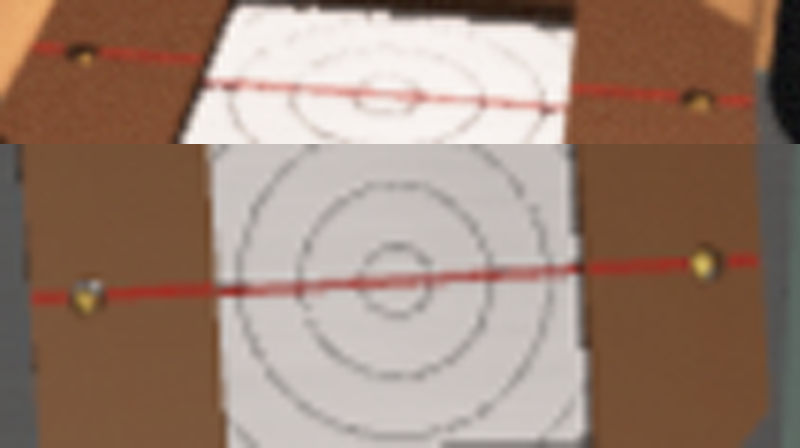

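The views agree that it is seated: the opening centre is within 0.5 mm of the ring centre and the angle within 0.003 rad. My height estimate is only good to about 2 mm, so I'll check height and tilt by lightly touching the top with the closed fingertips.

Emit:
servo_tool(
  targets=[
    [[-0.08,-0.85,0],0],
    [[-0.09,-0.86,0],0],
    [[-0.08,-0.85,0],0],
    [[-0.09,-0.86,0],0],
    [[-0.08,-0.85,0],0],
    [[-0.09,-0.86,0],0],
    [[-0.08,-0.85,0],0],
    [[-0.09,-0.86,0],0],
    [[-0.08,-0.85,0.5],0],
    [[-0.09,-0.86,0.8],0],
    [[0,0,0.8],0],
    [[0,0,0],0],
  ],
)

```text
clock: 9.78
position: [0.4316, 0.0992, 0.2275]
tool_rot: [-3.14, -0.004, -3.064]
force: [-1.1, -0.4, 0.6]
grip_width: 0.0
```

Emit:
servo_tool(
  targets=[
    [[0,0,0.3],0],
    [[0,0,0.2],0],
    [[0,0,0.06],0],
    [[0,0,0],0],
    [[0,0,0],0],
  ],
)

```text
clock: 10.4
position: [0.4327, 0.1007, 0.2013]
tool_rot: [3.141, 0.001, -3.062]
force: [-0.0, -0.3, 0.5]
grip_width: -0.0001
```

Emit:
servo_tool(
  targets=[
    [[0,0,0.04],0],
    [[0,0,0],0],
    [[0,0,0],0],
  ],
)

```text
clock: 10.78
position: [0.4325, 0.1006, 0.1988]
tool_rot: [-3.142, -0.0, -3.062]
force: [-0.3, 0.0, -0.3]
grip_width: 0.0002
```

Emit:
servo_tool(
  targets=[
    [[0,0,0.02],0],
    [[0,0,0],0],
    [[0,0,0],0],
  ],
)

```text
clock: 11.15
position: [0.4325, 0.1006, 0.1978]
tool_rot: [-3.142, -0.0, -3.062]
force: [0.8, 0.1, -0.1]
grip_width: 0.0002
```

Emit:
servo_tool(
  targets=[
    [[0,0,0.02],0],
    [[0,0,0.01],0],
    [[0,0,0],0],
  ],
)

```text
clock: 11.52
position: [0.4325, 0.1006, 0.1962]
tool_rot: [-3.142, -0.0, -3.062]
force: [-0.7, -0.0, 0.3]
grip_width: 0.0001
```

Emit:
servo_tool(
  targets=[
    [[0,0,0.02],0],
    [[0,0,0],0],
    [[0,0,0],0],
  ],
)

```text
clock: 11.9
position: [0.4325, 0.1006, 0.1953]
tool_rot: [-3.142, -0.0, -3.062]
force: [-0.4, -0.8, 0.2]
grip_width: -0.0003
```

Emit:
servo_tool(
  targets=[
    [[0,0,0.02],0],
    [[0,0,0],0],
    [[0,0,0],0],
  ],
)

```text
clock: 12.28
position: [0.4325, 0.1006, 0.1943]
tool_rot: [-3.142, -0.0, -3.062]
force: [0.9, 0.1, 0.8]
grip_width: 0.0
```

Emit:
servo_tool(
  targets=[
    [[0,0,0.02],0],
    [[0,0,0],0],
    [[0,0,0],0],
  ],
)

```text
clock: 12.65
position: [0.4325, 0.1006, 0.1933]
tool_rot: [-3.142, -0.0, -3.062]
force: [0.2, -0.4, 0.8]
grip_width: -0.0002
```

Emit:
servo_tool(
  targets=[
    [[0,0,0.01],0],
    [[0,0,0],0],
    [[0,0,0],0],
  ],
)

```text
clock: 13.02
position: [0.4325, 0.1006, 0.1928]
tool_rot: [-3.142, 0.0, -3.062]
force: [-0.1, -0.3, 1.2]
grip_width: 0.0001
```

Emit:
servo_tool(
  targets=[
    [[0,0,0.01],0],
    [[0,0,0],0],
    [[0,0,0],0],
  ],
)

```text
clock: 13.4
position: [0.4325, 0.1006, 0.1923]
tool_rot: [3.142, -0.0, -3.062]
force: [-1.1, 0.3, -0.7]
grip_width: 0.0
```

Emit:
servo_tool(
  targets=[
    [[0,0,0.01],0],
    [[0,0,0],0],
    [[0,0,0],0],
  ],
)

```text
clock: 13.78
position: [0.4326, 0.1006, 0.1921]
tool_rot: [3.141, 0.0, -3.062]
force: [-2.2, -0.3, 8.5]
grip_width: -0.0001
```

Emit:
servo_tool(
  targets=[
    [[0,0,0.01],0],
    [[0,0,0],0],
    [[0,0,0],0],
  ],
)

```text
clock: 14.15
position: [0.4326, 0.1006, 0.192]
tool_rot: [3.141, 0.0, -3.062]
force: [-6.1, -2.5, 20.0]
grip_width: -0.0
```

Emit:
servo_tool(
  targets=[
    [[0,0,0.01],0],
    [[0,0,0],0],
    [[0,0,0],0],
  ],
)

```text
clock: 14.52
position: [0.4326, 0.1007, 0.1919]
tool_rot: [3.141, 0.001, -3.062]
force: [-9.6, -1.6, 32.5]
grip_width: 0.0001
```

The near side makes firm contact at z = 0.1921, which is right for seated. Next is the far side, diagonally opposite.

Emit:
servo_tool(
  targets=[
    [[0,0,-0.2],0],
    [[0,0,-0.2],0],
    [[-0.5,-0.16,0],0],
    [[-0.6,-0.2,0],0],
    [[-0.6,-0.2,0],0],
    [[-0.6,-0.2,0],0],
    [[-0.6,-0.2,0],0],
    [[-0.6,-0.2,0],0],
    [[-0.5,-0.16,0],0],
    [[-0.5,-0.16,0],0],
    [[0,0,0],0],
    [[0,0,0],0],
  ],
)

```text
clock: 16.02
position: [0.6622, 0.0448, 0.2108]
tool_rot: [3.142, -0.001, -3.062]
force: [0.2, -0.3, 0.4]
grip_width: -0.0
```

Emit:
servo_tool(
  targets=[
    [[0,0,0.14],0],
    [[0,0,0.14],0],
    [[0,0,0],0],
    [[0,0,0],0],
  ],
)

```text
clock: 16.52
position: [0.6627, 0.0447, 0.1969]
tool_rot: [-3.142, 0.0, -3.062]
force: [0.3, -0.5, -0.6]
grip_width: 0.0
```

Emit:
servo_tool(
  targets=[
    [[0,0,0.04],0],
    [[0,0,0],0],
    [[0,0,0],0],
  ],
)

```text
clock: 16.9
position: [0.6627, 0.0447, 0.1948]
tool_rot: [-3.142, 0.0, -3.062]
force: [0.2, 0.4, -1.3]
grip_width: -0.0002
```

Emit:
servo_tool(
  targets=[
    [[0,0,0.02],0],
    [[0,0,0],0],
    [[0,0,0],0],
  ],
)

```text
clock: 17.27
position: [0.6627, 0.0447, 0.1938]
tool_rot: [-3.142, 0.0, -3.062]
force: [-0.4, 0.4, -0.5]
grip_width: 0.0007
```

Emit:
servo_tool(
  targets=[
    [[0,0,0.02],0],
    [[0,0,0],0],
    [[0,0,0],0],
  ],
)

```text
clock: 17.65
position: [0.6627, 0.0447, 0.1928]
tool_rot: [-3.142, -0.0, -3.062]
force: [-0.3, -0.5, -0.5]
grip_width: 0.0
```

Emit:
servo_tool(
  targets=[
    [[0,0,0.01],0],
    [[0,0,0],0],
    [[0,0,0],0],
  ],
)

```text
clock: 18.02
position: [0.6627, 0.0447, 0.1923]
tool_rot: [-3.142, 0.0, -3.062]
force: [0.1, 0.1, -0.0]
grip_width: 0.0001
```

There is no contact down to 0.1923 at the far side either, so the bat is flat and down. I'll withdraw, take a last look and hand in.

Emit:
servo_tool(
  targets=[
    [[0,0,-0.3],0],
    [[0,0,-0.7],0],
    [[0,0,-0.9],0],
    [[0.2,0.8,-0.5],0],
    [[0.3,0.9,0],0],
    [[0.3,0.9,0],0],
    [[0.3,0.9,0],0],
    [[0.3,0.9,0],0],
    [[0.5,0.9,0],0],
    [[0.5,0.9,0],0],
    [[0.5,0.9,0],0],
    [[0.5,0.9,0],0],
  ],
)

```text
clock: 19.52
position: [0.4605, 0.4312, 0.3136]
tool_rot: [3.141, 0.001, -3.062]
force: [0.6, 0.4, 0.7]
grip_width: 0.0003
```

Emit:
servo_tool(
  targets=[
    [[0.6,0.3,0],0],
    [[0.6,0.3,0],0],
    [[0,0,0],0],
    [[0,0,0],0],
  ],
)

```text
clock: 20.02
position: [0.3999, 0.4548, 0.3131]
tool_rot: [3.141, 0.001, -3.063]
force: [0.3, -0.1, -0.5]
grip_width: 0.0001
```

```bash
python3 look.py 7 && python3 chk.py 7 | sed -n '/plane sl/,$p'; python3 - <<'E'
import cv2,numpy as np
a=cv2.imread("pics/t6.png").astype(int);b=cv2.imread("pics/t7.png").astype(int);c=cv2.imread("pics/top0.png").astype(int)
for n,(u0,u1,v0,v1) in dict(bat=(170,290,145,275),right=(335,395,165,250),left=(100,170,145,262)).items():
    print(n,"since start",np.abs(b-c)[v0:v1,u0:u1].mean(),"since push",np.abs(b-a)[v0:v1,u0:u1].mean())
E
```

```text
[0.39993629 0.45477896 0.31311384]
bat since start 13.378034188034189 since push 0.3773931623931624
right since start 0.7502614379084968 since push 0.3660130718954248
left since start 2.267969067969068 since push 0.361009361009361Traceback (most recent call last):
  File "chk.py", line 35, in <module>
    T=T[T[:,3]<.005]
        ~^^^^^
IndexError: index 3 is out of bounds for axis 1 with size 0
```

View pics/t7.png

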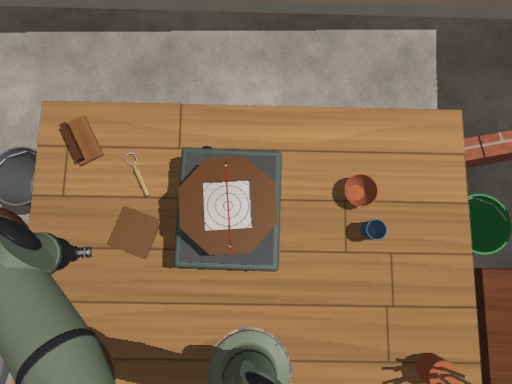

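The top view shows the bat centred at about (228,206) with its red marks in line with the head's. It is unchanged since the push, and the bench items are where they were. The arm is clear of everything.

```bash
python3 -c "
from workcell import bot
print(bot.job_done())"
```

```text
the job is handed in; nothing more can be done
None
```

The bat is down over both pins and lies flat on the wheel head. I pushed it from inside the opening with closed fingertips, in two sideways strokes near the far end of the left (+y) wall. I handed the job in at about 20 s of the 72 s allowed, with the arm clear.

**Last checks:**
- **Position:** the opening's centre is within about 0.5 mm of the head's ring centre. Its angle is within about 0.003 rad of the red line. Brass shows in both holes.
- **Height:** light touches gave firm contact at z = 0.1921 m on the near left, pressing up to about 32 N. On the far right there was no contact down to 0.1923 m. Seated height is 0.192 m, so the bat is flat and down at both ends.
- **Other items:** the last top picture shows the insert, bowl, cup and loop tool where they were. The bat did not change between the push and hand-in.

**Checks that failed or disagreed:**
- **Outer outline:** the octagon gave a looser fit, about 2 mm off centre and 0.011 rad off.
- **Two-view height:** this was noisy, with a 2.5 mm spread. The side camera put the head line about 7 mm off in y compared with the top camera, so I relied on the touches for height.
- **Final two-view check:** it could not run because the arm was blocking the side view.

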